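Open the sprung lid of the wide crimp-die case

TASK

Open the wider of the two die cases so that its crimping die can be reached: press the release tab on its front down with the fingertips so that the sprung lid lifts, then push the lid right back until it leans on its stop and stays open by itself. Do not pick anything up; leave the narrow case shut and everything else, the dies included, where it is.

Things in the scene. Friction and masses are not known exactly. Their poses are not given: they have to be found in the camera images.
- wide_case: the wider die case, fixed on the trolley: a grey steel box 90 mm deep (its x), 130 mm wide (its y), with a plain aluminium lid hinged along its back and a black release tab in the middle of its front. Origin: centre of its underside, on the trolley top; its x axis points from front (tab) to back (hinge), z up. Walls 4 mm thick, 46 mm high; lid a 6 mm plate on top (46 to 52 mm)
- wide_lid (a joint): lid angle of the wide case, rad: 0 shut (latched by the tab's hook), about 0.8 where its spring lifts it when released, 1.92 fully open, leaning back on its stop. Beyond 0.8 the spring gives no help: let go before upright (1.57) the lid falls back to 0.8, past upright it falls open to its stop. Pushing takes 1 to 2 N at the front edge
- wide_tab (a joint): angle of the wide case's release tab, rad: 0 at rest, 0.25 fully pressed. A rocker on a pin 54 mm in front of the case's centre, 26 mm above the trolley: pushing its outer pad down (about 6 mm, 5 N) tilts its hook forward, off the lid, from about 0.15 rad; it springs back when let go
- wide_tab_pad (a point): where to press the wide case's tab: middle of its thumb pad's top face, 81 mm in front of the case's centre, 28 mm above the trolley at rest. Pad 36 mm wide (case y), 5 mm thick, reaching 11 mm further forward. The tab's upright hook, 57 mm above the trolley, stands 27 mm behind this point and tilts up to 8 mm towards it. The lid lifts up and back, away from this point, within about 1 s
- wide_lid_edge (a point): middle of the front edge of the wide case's lid (half-way through its 6 mm thickness), 94 mm from the hinge axis; 49 mm above the trolley when shut, about 116 mm when the lid has sprung up; moves with the lid
- wide_hinge (a point): middle of the wide lid's hinge axis (parallel to the case's y), 46 mm behind the case's centre, 49 mm above the trolley
- narrow_case: the narrower die case, fixed on the trolley: a grey steel box 90 mm deep (its x), 85 mm wide (its y), with a plain aluminium lid hinged along its back and a black release tab in the middle of its front. Origin: centre of its underside, on the trolley top; its x axis points from front (tab) to back (hinge), z up. Walls 4 mm thick, 46 mm high; lid a 6 mm plate on top (46 to 52 mm)
- narrow_lid (a joint): lid angle of the narrow case, rad: 0 shut; same mechanism as the wide case
- die_in_wide: steel crimping die, 27 x 36 x 16 mm, lying loose in the wide case under the lid; origin at the centre of its underside
- die_in_narrow: steel crimping die, 27 x 36 x 16 mm, lying loose in the narrow case; origin at the centre of its underside
- hose_rest: small fixed dark steel rest, 30 x 26 mm, 42 mm high, that carries the end of an air hose at the front of the trolley between the cases; an obstacle only; origin at the centre of its underside
- small_vial: small clear vial of ferrules with a black cap, about 30 mm across, 48 mm high, standing loose; bystander; origin at the centre of its underside
- gauge: aluminium gauge block with small bores, 32 x 78 x 22 mm, lying loose; bystander; origin at the centre of its underside
- tall_vial: clear vial of ferrules with a blue cap, about 30 mm across, 60 mm high, standing loose; bystander; origin at the centre of its underside
- tub: round white tub of ferrules with a blue lid, 50 mm across, 58 mm high, standing loose; bystander; origin at the centre of its underside
- pliers: long-nose pliers, 164 x 53 x 16 mm, lying loose behind the cases; bystander; origin at the centre of its underside

How it is judged:
By the outcome, as a careful person would: the job done as asked, in the order asked, and still so for the second after the job is handed in, with the robot touching nothing.
It also fails if it takes over 48 s, if anything falls off the work surface, if the arm or the gripper's body presses on something with over 40 N, if the wrist force passes 120 N, or if a joint passes its speed limit or range.

ROBOT

A 7-joint arm with a two-finger parallel gripper is mounted at the origin on a cart in front of the work surface, level with it; the furniture and walls round the work are solid. World frame = base frame: x ahead of the robot, y to its left, z up, the work surface at z = 0. Lengths are in m, angles in degrees, forces in N, time in s.
With the tool pointing down it reaches from about 0.35 to 0.9 m from the base axis. Payload 7.2 kg.
Tool frame: the origin (TCP) lies at the very end of the fingers, on their centre line; the grasp point (between the pads) lies env.grasp_offset behind it (env.grasp_offset is the distance from the TCP to the grasp point, in m); z points along the fingers, y is the line along which they close (so a half turn about z gives the same grasp; the last joint's range is limited). The gripper opens to 85 mm and grips with 20 to 120 N. Pads are 22 mm wide; open, the fingers measure 114 mm over their backs; the gripper's body (76 mm by 85 mm) begins 54 mm behind the grasp point. The pads swing forward as they close: fully open they stand 13 mm farther back than shut.
Start: joints at [72.009, 23.554, -0.728, 91.456, 0.321, 64.991, -4.71], TCP at [0.152, -0.606, 0.231] pointing down, gripper open.
Joint ranges: [-169.25, 169.25], [-16.82, 113.86], [-84.01, 82.57], [7.8, 145.47], [-59.2, 239.2], [7.22, 106.19], [-163.78, 163.78]. Speed limits (degrees/s): [136.94, 136.94, 172.46, 172.46, 180, 180, 180].

INTERFACE

Orientations are given as a 3x3 rotation matrix whose columns are the frame's x, y, z axes.
In Python, from cell import env gives the robot as it stands. The module is installed in compiled form; this text tells all that it offers.
- The arm moves only by the shell command python3 -m pendant 'ROWS' [FORCE]. ROWS is JSON, a list of rows, each an object with "claw": the finger opening in mm, from 0 to 85.4; "translation": the shift along the world's x, y, z in mm, a list of three; "turn": the turn, a rotation vector about the world's x, y, z in degrees, a list of three. A call has 1 to 20 rows; each row shifts and turns the commanded pose from where the row before left it; what a row does not reach is not made up. A row lasts 1/10 s, in which the tool goes at most 50 mm and 8.59 degrees, less where a joint would pass 70% of its speed; a pose out of reach is approached as far as the arm can. A call with a gripper value outside its range is refused whole. The fingers move at their own pace and stop on an object; FORCE is the grip in N (left out, the last holds). Time passes only in rows, so rows that do not move let the fingers close. It gives the time, the measured TCP pose, the force, the opening and the grip force at its end, in the units of the state.
- env.state(): the state, without advancing time (a new reading comes with each control period).
- env.get_image(name): name is "side" or "top" or "wrist"; returns a dict with "color" (400x640x3 uint8, red, green, blue), "depth" (400x640 float32, m along the optical axis (not along the pixel's ray), 0 where there is no reading), "camera_matrix" (3x3 intrinsics, pixels), "eye" and "orientation" of the camera in the world; the wrist camera has in their place "mount" (4x4, takes a point from camera to tool coordinates, whose origin is the TCP and whose axes are the flange's). Camera axes: x right, y down, z forward; pixel columns grow to the right and rows downward; lengths in m; the calibration is good to about 2 mm. A picture is of the moment at which its call begins: read the wrist's pose just before it.
- env.hand_in(): hands the job in; it is judged then, once.
The state is a dict: "time_s": time; "joints": joint angles; "qvel": joint speeds; "effort": joint torques, N m; "position": TCP position; "tcp_rot": TCP orientation; "wrist_force": force on the tool from outside, world axes, zero at the start; "wrist_torque": the same for the moment, N m; "gripper_width": opening from 0.0 (shut) to 1.0 (fully open); "grip_force": force on a finger pad.
Only numpy, scipy, OpenCV 4.12 (cv2) and the standard library are available. Lean on these libraries where they do the work, as an engineer would, in place of code of your own. Each camera call takes 0.05 s, during which the arm holds its last target. There are 200 camera calls.

## Working session

There is one attempt and no reset: what is moved stays moved. The work goes in short steps, Python scripts to look and compute and a shell command to move; the robot and the scene stay as the last step left them, time stands still between calls to the robot, and variables do not carry over. Pictures are saved under pics/ and viewed, at most 10 in all, crops included, and the job is handed in when it is done.

```bash
mkdir -p pics
python3 - <<'E'
from cell import env
import cv2,pickle,numpy as np
s=env.state(); print(s['time_s'],s['position'],s['tcp_rot'],s['gripper_width'],env.grasp_offset)
d={}
for n in("top","side"):
    im=env.get_image(n); d[n]=im
    cv2.imwrite(f'pics/{n}0.png',im['color'][...,::-1]); print(n,im['eye'],im['orientation'],im['camera_matrix'])
pickle.dump(d,open('d.pkl','wb'))
E
```

```text
0.0 [ 0.15191288 -0.60573451  0.23044719] [[ 9.69941660e-01  2.43337097e-01 -4.83358001e-04]
 [ 2.43337560e-01 -9.69940417e-01  1.55521608e-03]
 [-9.03866949e-05 -1.62608802e-03 -9.99998674e-01]] 1.0051341178304911 0.0187
top [0.37487231 0.05447259 1.07193335] [[-0.00875704 -0.98007045  0.1984571 ]
 [-0.99995006  0.00953839  0.00298146]
 [-0.004815   -0.19842108 -0.98010504]] [[451.80551769   0.         312.1264296 ]
 [  0.         451.80551769 197.67124259]
 [  0.           0.           1.        ]]
side [0.55533174 0.87437178 0.3848895 ] [[-0.99863824 -0.03683795  0.03694089]
 [-0.04812981  0.37734207 -0.9248224 ]
 [ 0.02012921 -0.92534098 -0.37860123]] [[395.81136947   0.         321.990575  ]
 [  0.         395.81136947 196.22438279]
 [  0.           0.           1.        ]]
```

View pics/top0.png

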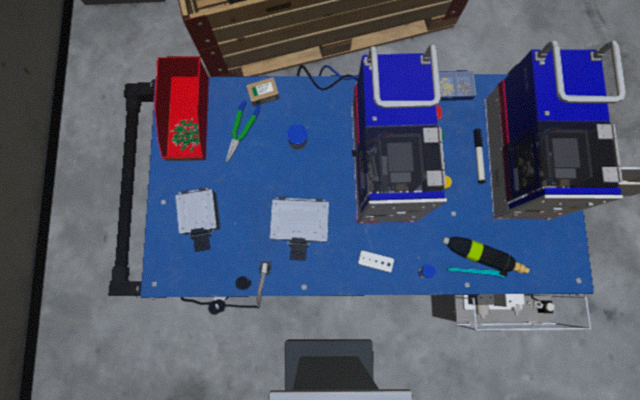

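View pics/side0.png

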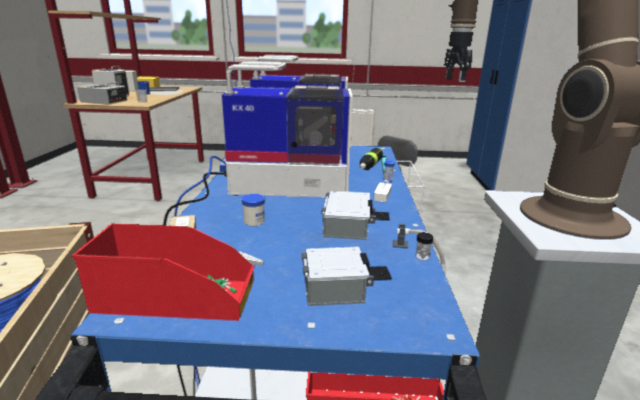

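The top view shows the wide case at about (300,219) with its tab at (298,250). The narrow case is at (196,211), and a tall machine stands to its right, spanning x 355–445. Next I'll measure the lid, the tab and the obstacles.

```bash
cat > h.py <<'E'
import numpy as np,cv2
def pts(im):
    K=im['camera_matrix'];z=im['depth'];v,u=np.mgrid[:400,:640]
    c=np.stack([(u-K[0,2])/K[0,0]*z,(v-K[1,2])/K[1,1]*z,z],-1)
    return c@np.array(im['orientation']).T+np.array(im['eye'])
def ray(im,u,v,h):
    K=im['camera_matrix'];r=np.array(im['orientation'])@[(u-K[0,2])/K[0,0],(v-K[1,2])/K[1,1],1]
    e=np.array(im['eye']);return e+r*(h-e[2])/r[2]
E
python3 - <<'E'
import pickle;from h import *
im=pickle.load(open('d.pkl','rb'))['top'];P=pts(im);c=im['color'].astype(int)
def box(m,name,h):
    n,l,st,_=cv2.connectedComponentsWithStats(m.astype(np.uint8));k=1+np.argmax(st[1:,4])
    cs,_=cv2.findContours((l==k).astype(np.uint8),0,1)
    q=np.array([ray(im,u,v,h)[:2] for u,v in cs[0][:,0]])
    r=cv2.minAreaRect((q*1000).astype(np.float32));print(name,st[k],r,'\n',cv2.boxPoints(r).round(1).tolist(),np.median(P[l==k],0).round(4))
def roi(a,b,x,y):
    m=np.zeros((400,640),bool);m[b:y,a:x]=1;return m
grey=(c.min(2)>130)
box(grey&roi(255,185,345,250),'lidW',.052)
box(grey&roi(165,180,225,240),'lidN',.052)
box((c.max(2)<75)&roi(280,240,320,270),'tabW',.028)
print('floor z',np.median(P[265:280,340:350,2]))
for a in [(243,283),(264,268),(376,261),(428,271),(298,135),(298,254),(265,285)]:print(a,P[a[1],a[0]].round(3))
M=P[50:220,350:450];t=M[M[...,2]>.05].reshape(-1,3);print('machine',np.percentile(t,[1,50,99],axis=0).round(3))
cr=cv2.resize(im['color'][180:310,180:340],None,fx=4.9,fy=4.5,interpolation=2);cv2.imwrite('pics/crop.png',cr[...,::-1])
E
```

```text
lidW [ 270  198   59   43 2164] ((532.90966796875, 87.34748077392578), (128.67385864257812, 94.1578369140625), 86.8626480102539) 
 [[482.3999938964844, 25.700000762939453], [576.4000244140625, 20.5], [583.4000244140625, 149.0], [489.3999938964844, 154.1999969482422]] [0.5305 0.0879 0.0511]
lidN [ 176  190   40   43 1366] ((554.8780517578125, 325.5791931152344), (91.79804229736328, 83.9480972290039), 8.316776275634766) 
 [[503.3999938964844, 360.5], [515.5, 277.3999938964844], [606.4000244140625, 290.70001220703125], [594.2000122070312, 373.79998779296875]] [0.5531 0.3256 0.0511]
tabW [290 240  17  20 278] ((464.81597900390625, 91.38877868652344), (37.070865631103516, 43.66094970703125), 89.48027038574219) 
 [[442.79998779296875, 73.0999984741211], [486.5, 72.69999694824219], [486.79998779296875, 109.69999694824219], [443.20001220703125, 110.0999984741211]] [0.4647 0.0913 0.0272]
floor z -0.0025145506692728636
(243, 283) [0.39  0.214 0.042]
(264, 268) [0.423 0.168 0.035]
(376, 261) [ 0.439 -0.091 -0.002]
(428, 271) [ 0.412 -0.197  0.06 ]
(298, 135) [0.733 0.09  0.053]
(298, 254) [0.455 0.091 0.026]
(265, 285) [0.385 0.169 0.001]
machine [[ 0.529 -0.188  0.061]
 [ 0.658 -0.109  0.254]
 [ 0.827 -0.042  0.319]]
```

View pics/crop.png

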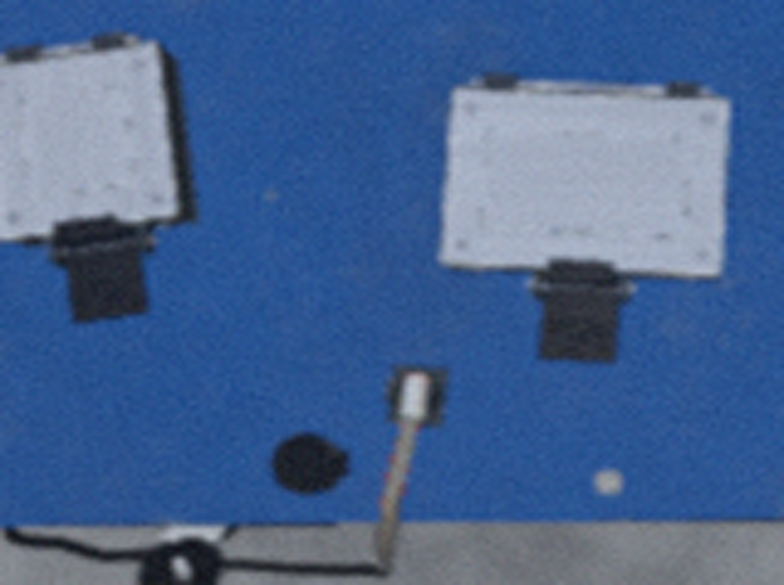

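The wide case has its centre near (0.534, 0.087) and its x axis at yaw −3.2°. That puts the pad centre near (0.453, 0.092). I'll move over the tab with the fingers shut and the closing line across the case.

```bash
python3 -m pendant '[{"claw":0,"translation":[15,35,0],"turn":[0,0,-0.9]},{"claw":0,"translation":[15,35,0],"turn":[0,0,-0.9]},{"claw":0,"translation":[15,35,0],"turn":[0,0,-0.9]},{"claw":0,"translation":[15,35,0],"turn":[0,0,-0.9]},{"claw":0,"translation":[15,35,0],"turn":[0,0,-0.9]},{"claw":0,"translation":[15,35,0],"turn":[0,0,-0.9]},{"claw":0,"translation":[15,35,0],"turn":[0,0,-0.9]},{"claw":0,"translation":[15,35,0],"turn":[0,0,-0.9]},{"claw":0,"translation":[15,35,0],"turn":[0,0,-0.9]},{"claw":0,"translation":[15,35,0],"turn":[0,0,-0.9]},{"claw":0,"translation":[15,35,0],"turn":[0,0,-0.9]},{"claw":0,"translation":[15,35,0],"turn":[0,0,-0.9]},{"claw":0,"translation":[15,35,0],"turn":[0,0,-0.9]},{"claw":0,"translation":[15,35,0],"turn":[0,0,-0.9]},{"claw":0,"translation":[15,35,0],"turn":[0,0,-0.9]},{"claw":0,"translation":[15,35,0],"turn":[0,0,-0.9]},{"claw":0,"translation":[15,35,0],"turn":[0,0,-0.9]},{"claw":0,"translation":[15,35,0],"turn":[0,0,-0.9]},{"claw":0,"translation":[15,35,0],"turn":[0,0,-0.9]},{"claw":0,"translation":[0,0,0],"turn":[0,0,0]}]' 20
```

```text
time_s: 2.1
position: [0.4381, 0.0637, 0.2314]
tcp_rot: [[0.999, -0.047, 0.001], [-0.047, -0.999, 0.003], [0.001, -0.003, -1.0]]
wrist_force: [0.1, -0.8, -0.6]
gripper_width: 0.003
grip_force: 0.0
```

```bash
python3 -m pendant '[{"claw":0,"translation":[6,14,-30],"turn":[0,0,-0.5]},{"claw":0,"translation":[6,14,-30],"turn":[0,0,0]},{"claw":0,"translation":[0,0,-35],"turn":[0,0,0]},{"claw":0,"translation":[0,0,-35],"turn":[0,0,0]},{"claw":0,"translation":[0,0,-30],"turn":[0,0,0]},{"claw":0,"translation":[0,0,0],"turn":[0,0,0]},{"claw":0,"translation":[0,0,0],"turn":[0,0,0]}]'
python3 - <<'E'
from cell import env
import cv2,numpy as np,pickle
s=env.state();print(s['position'],s['wrist_force'])
a=env.get_image('wrist');b=env.get_image('side');pickle.dump((s,a,b),open('w1.pkl','wb'));print(a['mount'].round(4))
c=cv2.resize(b['color'][150:310,280:460],(630,560))
cv2.imwrite('pics/w1.png',a['color'][...,::-1]);cv2.imwrite('pics/s1.png',c[...,::-1])
E
```

```text
time_s: 2.8
position: [0.4488, 0.0866, 0.0715]
tcp_rot: [[0.998, -0.061, -0.001], [-0.061, -0.998, -0.0], [-0.001, 0.0, -1.0]]
wrist_force: [0.6, 0.4, 0.7]
gripper_width: -0.0
grip_force: 0.0
[0.44875936 0.08662061 0.07150888] [0.64629202 0.36980901 0.70207634]
[[-1.000e-04 -9.580e-01 -2.867e-01  7.230e-02]
 [ 1.000e+00 -0.000e+00 -1.000e-04  1.000e-04]
 [ 1.000e-04 -2.867e-01  9.580e-01 -1.419e-01]
 [ 0.000e+00  0.000e+00  0.000e+00  1.000e+00]]
```

View pics/w1.png

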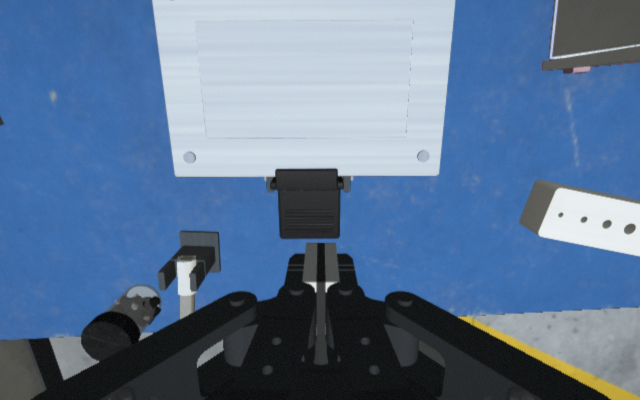

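View pics/s1.png

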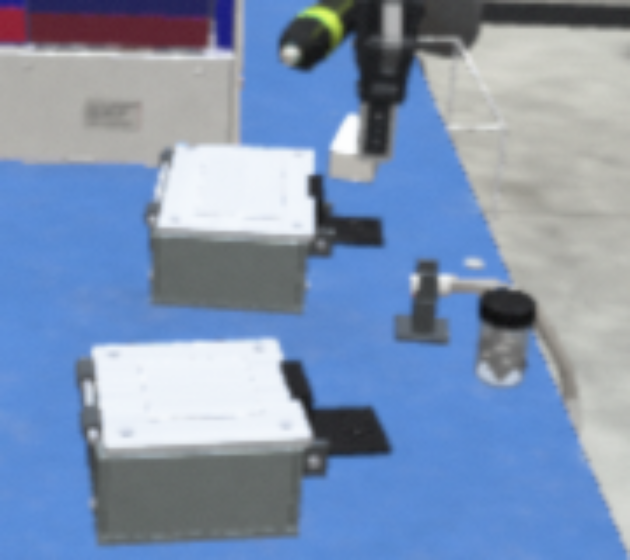

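The wrist view shows the pad's front edge at row 238, columns 281–340, with the shut fingertips just in front at about (321,245). I'll convert these pixels to positions.

Run:
```python
import pickle;from h import *
s,a,b=pickle.load(open('w1.pkl','rb'))
R=np.array(s['tcp_rot']);M=np.array(a['mount'])
im=dict(a,orientation=R@M[:3,:3],eye=s['position']+R@M[:3,3])
for u,v,h in[(281,238,.028),(340,238,.028),(175,177,.052),(439,175,.052)]:print(ray(im,u,v,h).round(4))
# tip projection
K=a['camera_matrix']
for t in([0,0,0],[.011,0,0],[-.011,0,0]):
    p=M[:3,:3].T@(np.array(t)-M[:3,3]);print((K@p/p[2])[:2].round(1))
```

```text
[0.4423 0.1104 0.028 ]
[0.4402 0.0755 0.028 ]
[0.4879 0.1555 0.052 ]
[0.481  0.0266 0.052 ]
[320.3 259.9]
[320.3 238. ]
[320.3 281. ]
```

```bash
python3 -m pendant '[{"claw":0,"translation":[0,6,-20],"turn":[0,0,0]},{"claw":0,"translation":[0,0,-20],"turn":[0,0,0]},{"claw":0,"translation":[0,0,0],"turn":[0,0,0]},{"claw":0,"translation":[0,0,0],"turn":[0,0,0]}]'; python3 -m pendant '[{"claw":0,"translation":[0,0,-2],"turn":[0,0,0]},{"claw":0,"translation":[0,0,-2],"turn":[0,0,0]},{"claw":0,"translation":[0,0,-1],"turn":[0,0,0]},{"claw":0,"translation":[0,0,-1],"turn":[0,0,0]},{"claw":0,"translation":[0,0,0],"turn":[0,0,0]},{"claw":0,"translation":[0,0,0],"turn":[0,0,0]}]'
```

```text
time_s: 3.3
position: [0.4497, 0.0928, 0.0325]
tcp_rot: [[0.998, -0.061, 0.001], [-0.061, -0.998, -0.0], [0.001, -0.0, -1.0]]
wrist_force: [0.5, -0.2, 0.1]
gripper_width: 0.003
grip_force: 0.0
time_s: 3.9
position: [0.4497, 0.0928, 0.0256]
tcp_rot: [[0.998, -0.061, 0.001], [-0.061, -0.998, 0.0], [0.001, -0.0, -1.0]]
wrist_force: [1.6, -0.4, 3.9]
gripper_width: -0.001
grip_force: 1.9
```

The fingertips are touching the pad at 3.9 N. I'll press on in small steps and hold while the lid rises.

```bash
python3 -m pendant '[{"claw":0,"translation":[0,0,-1],"turn":[0,0,0]},{"claw":0,"translation":[0,0,-1],"turn":[0,0,0]},{"claw":0,"translation":[0,0,-1],"turn":[0,0,0]},{"claw":0,"translation":[0,0,-0.7],"turn":[0,0,0]},{"claw":0,"translation":[0,0,0],"turn":[0,0,0]},{"claw":0,"translation":[0,0,0],"turn":[0,0,0]},{"claw":0,"translation":[0,0,0],"turn":[0,0,0]},{"claw":0,"translation":[0,0,0],"turn":[0,0,0]},{"claw":0,"translation":[0,0,0],"turn":[0,0,0]},{"claw":0,"translation":[0,0,0],"turn":[0,0,0]},{"claw":0,"translation":[0,0,0],"turn":[0,0,0]},{"claw":0,"translation":[0,0,0],"turn":[0,0,0]}]'
python3 - <<'E'
from cell import env
import cv2
b=env.get_image('side')
c=cv2.resize(b['color'][150:310,280:460],(630,560));cv2.imwrite('pics/s2.png',c[...,::-1])
E
```

```text
time_s: 5.1
position: [0.4498, 0.0929, 0.0225]
tcp_rot: [[0.998, -0.061, 0.002], [-0.061, -0.998, -0.0], [0.002, 0.0, -1.0]]
wrist_force: [-1.3, -1.8, 17.5]
gripper_width: -0.0
grip_force: 8.7
```

View pics/s2.png

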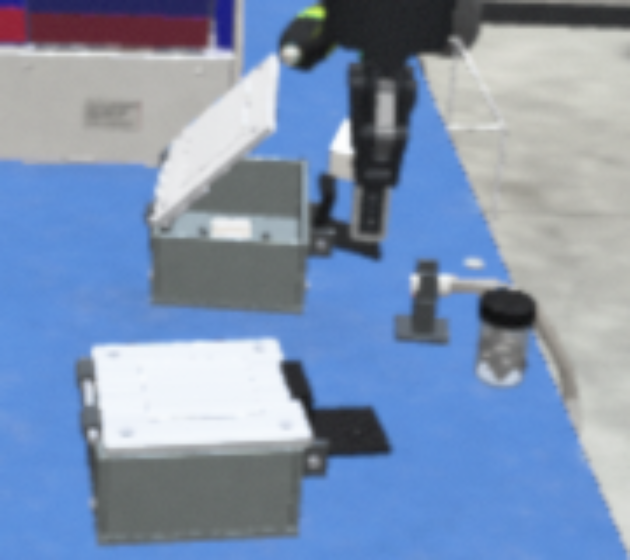

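The lid has sprung up to about 0.8 rad and the narrow case is still shut. I'll lift off the tab and approach the lid edge.

```bash
python3 -m pendant '[{"claw":0,"translation":[0,0,10],"turn":[0,0,0]},{"claw":0,"translation":[0,0,20],"turn":[0,0,0]},{"claw":0,"translation":[0,0,25],"turn":[0,0,0]},{"claw":0,"translation":[0,0,25],"turn":[0,0,0]},{"claw":0,"translation":[0,0,0],"turn":[0,0,0]},{"claw":0,"translation":[15,-1,0],"turn":[0,0,0]},{"claw":0,"translation":[15,-1,0],"turn":[0,0,0]},{"claw":0,"translation":[10,0,0],"turn":[0,0,0]},{"claw":0,"translation":[5,0,0],"turn":[0,0,0]},{"claw":0,"translation":[0,0,0],"turn":[0,0,0]}]'
```

```text
time_s: 6.15
position: [0.4938, 0.0909, 0.1009]
tcp_rot: [[0.998, -0.061, -0.001], [-0.061, -0.998, 0.0], [-0.001, -0.0, -1.0]]
wrist_force: [-1.3, 0.5, 0.3]
gripper_width: 0.0
grip_force: 0.0
```

```bash
python3 -m pendant '[{"claw":0,"translation":[5,-0.3,0],"turn":[0,0,0]},{"claw":0,"translation":[5,-0.3,0],"turn":[0,0,0]},{"claw":0,"translation":[5,-0.3,2],"turn":[0,0,0]},{"claw":0,"translation":[5,-0.3,2],"turn":[0,0,0]},{"claw":0,"translation":[5,-0.3,2],"turn":[0,0,0]},{"claw":0,"translation":[5,-0.3,2],"turn":[0,0,0]},{"claw":0,"translation":[0,0,0],"turn":[0,0,0]}]'; python3 -m pendant '[{"claw":0,"translation":[5,-0.3,2],"turn":[0,0,0]},{"claw":0,"translation":[5,-0.3,2],"turn":[0,0,0]},{"claw":0,"translation":[5,-0.3,2],"turn":[0,0,0]},{"claw":0,"translation":[5,-0.3,1],"turn":[0,0,0]},{"claw":0,"translation":[5,-0.3,0],"turn":[0,0,0]},{"claw":0,"translation":[5,-0.3,0],"turn":[0,0,0]},{"claw":0,"translation":[0,0,0],"turn":[0,0,0]}]'
```

```text
time_s: 6.85
position: [0.5252, 0.0889, 0.11]
tcp_rot: [[0.998, -0.062, 0.001], [-0.062, -0.998, 0.0], [0.001, -0.0, -1.0]]
wrist_force: [0.7, -0.3, 0.7]
gripper_width: -0.003
grip_force: 0.1
time_s: 7.55
position: [0.5548, 0.0871, 0.1165]
tcp_rot: [[0.998, -0.062, 0.0], [-0.062, -0.998, 0.0], [0.0, -0.0, -1.0]]
wrist_force: [-1.1, 0.7, -0.7]
gripper_width: -0.001
grip_force: 0.0
```

```bash
python3 -m pendant '[{"claw":0,"translation":[5,-0.3,0],"turn":[0,0,0]},{"claw":0,"translation":[5,-0.3,0],"turn":[0,0,0]},{"claw":0,"translation":[4,-0.2,0],"turn":[0,0,0]},{"claw":0,"translation":[4,-0.2,0],"turn":[0,0,0]},{"claw":0,"translation":[4,-0.2,0],"turn":[0,0,0]},{"claw":0,"translation":[4,-0.2,0],"turn":[0,0,0]},{"claw":0,"translation":[0,0,0],"turn":[0,0,0]},{"claw":0,"translation":[0,0,0],"turn":[0,0,0]},{"claw":0,"translation":[0,0,0],"turn":[0,0,0]},{"claw":0,"translation":[0,0,0],"turn":[0,0,0]}]'
python3 - <<'E'
from cell import env
import cv2
b=env.get_image('side')
c=cv2.resize(b['color'][130:310,260:460],(630,560));cv2.imwrite('pics/s3.png',c[...,::-1])
E
```

```text
time_s: 8.55
position: [0.5799, 0.0858, 0.1166]
tcp_rot: [[0.998, -0.061, -0.0], [-0.061, -0.998, -0.0], [0.0, 0.0, -1.0]]
wrist_force: [0.9, -0.4, 0.4]
gripper_width: -0.0
grip_force: 0.0
```

View pics/s3.png

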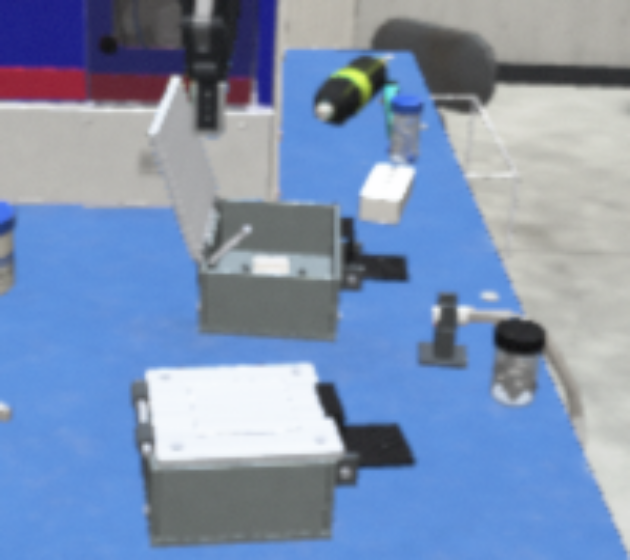

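The lid leans back past upright and clear of the fingers. I'll back off toward the robot and then measure the lid angle.

```bash
python3 -m pendant '[{"claw":0,"translation":[-15,1,0],"turn":[0,0,0]},{"claw":0,"translation":[-25,1,5],"turn":[0,0,0]},{"claw":0,"translation":[-30,2,20],"turn":[0,0,0]},{"claw":0,"translation":[-30,2,25],"turn":[0,0,0]},{"claw":0,"translation":[-30,2,30],"turn":[0,0,0]},{"claw":0,"translation":[-30,0,30],"turn":[0,0,0]},{"claw":0,"translation":[-10,-30,20],"turn":[0,0,0]},{"claw":0,"translation":[0,-40,0],"turn":[0,0,0]},{"claw":0,"translation":[0,-40,0],"turn":[0,0,0]},{"claw":0,"translation":[0,-40,0],"turn":[0,0,0]},{"claw":0,"translation":[0,-40,0],"turn":[0,0,0]},{"claw":0,"translation":[0,0,0],"turn":[0,0,0]},{"claw":0,"translation":[0,0,0],"turn":[0,0,0]}]'
python3 - <<'E'
from cell import env
import pickle;from h import *
t=env.get_image('top');b=env.get_image('side')
P=pts(b).reshape(-1,3);m=(abs(P[:,1]-.087)<.05)&(P[:,2]>.075)&(P[:,2]<.16)&(P[:,0]>.5)&(P[:,0]<.68);q=P[m]
print(len(q),q.min(0),q.max(0));P=pts(t).reshape(-1,3)
m=(abs(P[:,1]-.087)<.05)&(P[:,2]>.07)&(P[:,2]<.16)&(P[:,0]>.5)&(P[:,0]<.68);q=P[m]
k=np.polyfit(q[:,2],q[:,0],1);print(len(q),q.min(0),q.max(0),'lid angle',np.pi/2+np.arctan(k[0]))
cv2.imwrite('pics/t4.png',t['color'][40:310,130:530,::-1].repeat(2,0).repeat(2,1))
E
```

```text
time_s: 9.9
position: [0.4099, -0.0966, 0.2466]
tcp_rot: [[0.998, -0.063, -0.0], [-0.063, -0.998, 0.0], [-0.0, -0.0, -1.0]]
wrist_force: [0.6, 0.7, -0.8]
gripper_width: -0.0
grip_force: 0.0
341 [0.58475702 0.03701736 0.07531595] [0.61579574 0.13697674 0.13734302]
901 [0.55201268 0.03739955 0.07008955] [0.61543038 0.13678052 0.14054141] lid angle 1.9445929993374431
```

View pics/t4.png

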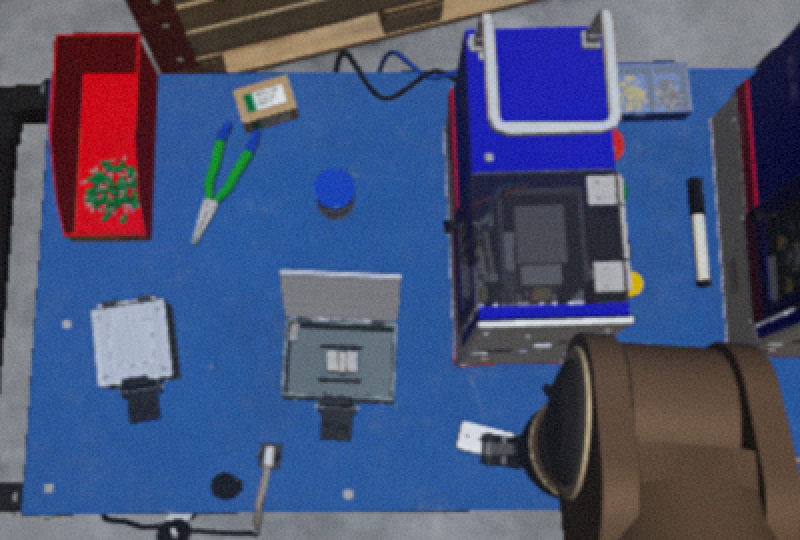

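The top view shows the wide lid fully open at about 1.92 rad, with the die in place at (342,360). The narrow case at (135,343) is shut, the visible bystanders haven't moved, and the arm is clear.

```bash
python3 -c "
from cell import env
print(env.hand_in())"
```

```text
the job is handed in; nothing more can be done
None
```

The wide case is open, with its lid measured at about 1.94 rad, leaning back on its stop with nothing touching it, and its die can be reached; the narrow case is still shut, nothing else appears to have moved, and the job was handed in at about 10 s.

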